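# Mount a flat forming stake in the bench chuck

## Robot

A 6-joint arm with a two-finger parallel gripper is mounted at the origin on the work surface. World frame = base frame: x ahead of the robot, y to its left, z up, the work surface at z = 0. Lengths are in m, angles in rad, forces in N, time in s.
With the tool pointing down it reaches from about 0.3 to 0.85 m from the base axis. Payload 4.2 kg.
Tool frame: the origin (TCP) lies on the centre line of the jaws, within the pads' length; the fingertips stand 8 mm ahead of it and the grasp point (between the pads) lies 11 mm behind it; z points along the fingers, y is the line along which they close (so a half turn about z gives the same grasp; the last joint's range is limited). The gripper opens to 91 mm and grips with 3 to 60 N. Pads are 32 mm wide; open, the fingers measure 118 mm over their backs; the gripper's body (76 mm by 178 mm) begins 60 mm behind the grasp point.
Start: joints at [1.169, 0.32, 1.565, -0, 1.257, -0.02], TCP at [0.214, 0.534, 0.202] pointing down, gripper open.
Joint ranges: [-3.11, 3.11], [-0.84, 2.01], [0.21, 2.61], [-1.34, 4.49], [0.05, 2.63], [-2.56, 2.56]. Speed limits (rad/s): [2.57, 2.57, 3.14, 3.14, 3.14, 3.14].

## Interface

Orientations are given as a unit quaternion [w, x, y, z].
In Python, from rig import robot, fingers, planner, eyes, order, sensors gives the robot as it stands. Calls block until the motion is done:
- robot.movep(position, orientation): joint-space move of the TCP to a pose.
- robot.move_l(position, ori=None, feed=0.15): straight line of the TCP; ori=None keeps the orientation; feed is the mean speed in m/s.
- robot.move_j(angles): joint-space move.
- fingers.gripper_to(opening, grasp_force=None): finger opening in m; grasp_force is the grip in N (None keeps the last); returns when the fingers have stopped.
- robot.dwell(seconds).
- planner.inverse_kinematics(position, orientation): joint angles nearest the present ones, or None.
- eyes.read_camera(name): name is "scene" or "top"; returns the picture (384x512x3 uint8, blue, green, red); there is no depth.
- eyes.get_calibration(name): a dict with "fx", "fy", "cx", "cy" (pixels), "dist_coeffs" ([k1, k2, p1, p2, k3] as OpenCV has them; the pictures are not rectified), "xyz" and "orientation" of the camera in the world. Camera axes: x right, y up, looking along -z (the intrinsics and any distortion apply to the point x, -y, -z); pixel columns grow to the right and rows downward; lengths in m; the calibration is good to about 2 mm. A picture is of the moment at which its call begins. get_calibration takes no time and is no camera call.
A pose or a line that the arm cannot do raises robot.PlanningError and nothing moves.
- order.finish_job(): hands the job in; it is judged then, once.
Readings, each from a call of its own:
- sensors.read_time(): time.
- sensors.read_qpos(): joint angles.
- sensors.read_dq(): joint speeds.
- sensors.read_effort(): joint torques, N m.
- sensors.read_ee_pos(): TCP position.
- sensors.read_tool_rot(): TCP orientation.
- sensors.read_force(): force on the tool from outside, world axes, zero at the start.
- sensors.read_moment(): the same for the moment, N m.
- sensors.read_gripper_width(): finger opening in m.
- sensors.read_grip_force(): force on a finger pad.
Only numpy, scipy, OpenCV 4.12 (cv2) and the standard library are available. Lean on these libraries where they do the work, as an engineer would, in place of code of your own. Each camera call takes 0.05 s, during which the arm holds its last target. There are 200 camera calls.

## Task

Take the flat-headed steel stake out of the wooden rack, slide its flat tang edgewise into the slot between the brass jaws of the bench chuck until it stands on the slot's floor and let go, then swing the chuck's red-tipped handle clockwise (seen from above) until the jaws grip the stake firmly, and leave it clamped. Leave the domed stake in its rack slot, and do not shift or tip the tin, the wooden spool or the brush.

Things in the scene. Friction and masses are not known exactly. Their poses are not given: they have to be found in the camera images.
- flat_stake: Loose steel stake, 94 mm tall, 0.22 kg, upright in one of the rack's slots at the start. Flat tang below, 28 (x) x 10 (y) mm, 42 mm long; above it the head, 36 (x) x 12 (y) mm, from 42 to 94 mm, with a rounded top edge. Origin at the centre of its underside, z up. Either way round is the same. Grip the head across its 12 mm thickness, about 78 mm above the origin.
- domed_stake: Loose steel stake with the same tang and a round mushroom head, 34 mm across, 83 mm tall; origin at the centre of its underside. It stands in the other rack slot and stays there.
- rack: Fixed wooden block 150 (x) x 56 (y) x 40 mm high; origin at the centre of its underside. Two slots 31 (x) x 13 (y) mm at x = +40 and -40 mm, open at the top, with a floor 8 mm above the bench; a stake stands in each.
- chuck: Fixed bench chuck: green flange 124 mm across, knurled steel sleeve 92 mm across (22 to 42 mm high), brass jaws and dark end blocks inside it (top at 60 mm, sloped lead-ins). Origin at the centre of the underside. Slot between the jaws: 36 mm long (x), 15 mm wide (y) at sleeve angle 0, floor 20 mm above the bench. Both jaws close along y to the centre, each 3.5 mm per rad of the sleeve.
- chuck_seat (a point): Centre of the slot's floor, 20 mm above the bench, on the chuck's axis; a seated stake's origin lies here. Axes as the chuck's.
- chuck_handle (a point): Point on the axis of the red upright grip at the end of the sleeve's handle bar: a post 16 mm across, from 30 to 84 mm above the bench; this point is 70 mm above the bench and 92 mm from the chuck's axis. It turns with the sleeve.
- chuck_sleeve (a joint): Angle of sleeve and handle, 0 to 1.25 rad, growing clockwise seen from above. At 0 the jaws are fully open and the handle points 0.5 rad counter-clockwise of the chuck's x axis. The jaws meet the tang at about 0.7 rad, then it gets stiff: press on with 8 to 15 N at the handle to clamp. Stays where left (about 2 N to turn).
- jaw_left: The jaw on the chuck's +y side, brass block 34 mm long, 18 mm thick. Origin at the chuck's origin when open.
- jaw_right: The jaw on the chuck's -y side, like the other.
- tin: Bystander: round metal tin, 83 mm across, 52 mm high; origin at the centre of its underside.
- spool: Bystander: wooden spool, 40 mm across, 42 mm high; origin at the centre of its underside.
- brush: Bystander: flat brush lying on the bench, 160 mm long (x, bristles to +x), 28 mm wide, 20 mm high; origin near its middle, at its underside.

How it is judged:
By the outcome, as a careful person would: the job done as asked, in the order asked, and still so for the second after the job is handed in, with the robot touching nothing.
It also fails if it takes over 58 s, if anything falls off the work surface, if the arm or the gripper's body presses on something with over 40 N, if the wrist force passes 120 N, or if a joint passes its speed limit or range.

## Working session

There is one attempt and no reset: what is moved stays moved. The work goes in short steps, each a Python script; the robot and the scene stay as the last script left them, time stands still between calls to the robot, and variables do not carry over. Pictures are saved under pics/ and viewed, at most 10 in all, crops included, and the job is handed in when it is done.

```bash
mkdir -p pics; ls; python3 - <<'E'
from rig import robot, fingers, planner, eyes, order, sensors
import cv2
for n in("scene","top"):
    cv2.imwrite(f"pics/{n}0.png",cv2.resize(eyes.read_camera(n),(800,600),interpolation=cv2.INTER_CUBIC)); print(eyes.get_calibration(n))
print(sensors.read_time(),sensors.read_tool_rot())
E
```

```text
pics
{'fx': 445.67729623749267, 'fy': 445.67729623749267, 'cx': 248.5168406666583, 'cy': 196.55032284970662, 'dist_coeffs': array([-0.14760653,  0.        ,  0.        ,  0.        ,  0.        ]), 'xyz': array([ 0.94526598, -0.16569264,  0.73669867]), 'orientation': array([0.82600105, 0.22540022, 0.13892326, 0.49761163])}
{'fx': 351.9275579131765, 'fy': 351.9275579131765, 'cx': 257.9776793995196, 'cy': 192.9098369870766, 'dist_coeffs': array([-0.07090702,  0.        ,  0.        ,  0.        ,  0.        ]), 'xyz': array([0.4843519 , 0.02820265, 0.75301975]), 'orientation': array([ 0.71449357,  0.04414971, -0.03627747, -0.69730459])}
0.1 [-1.60768732e-04  1.89742780e-01  9.81833517e-01 -7.72242863e-04]
```

View pics/scene0.png

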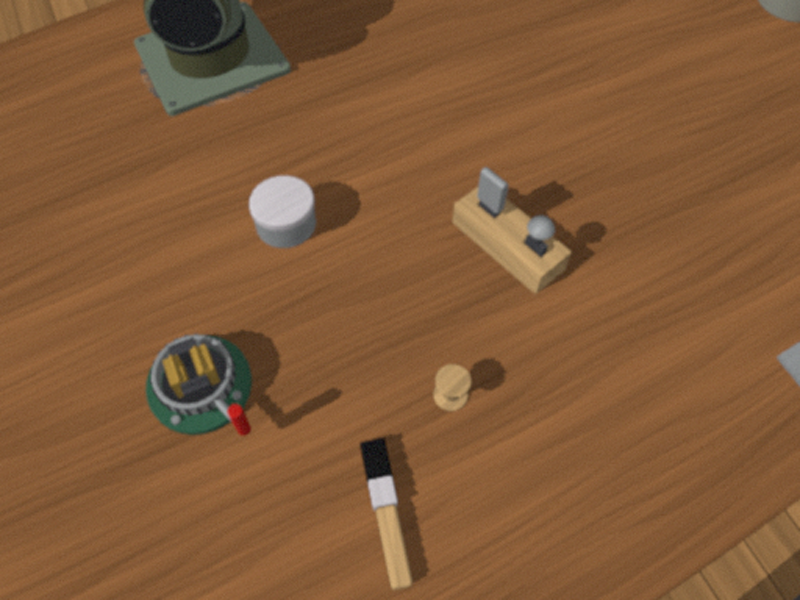

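View pics/top0.png

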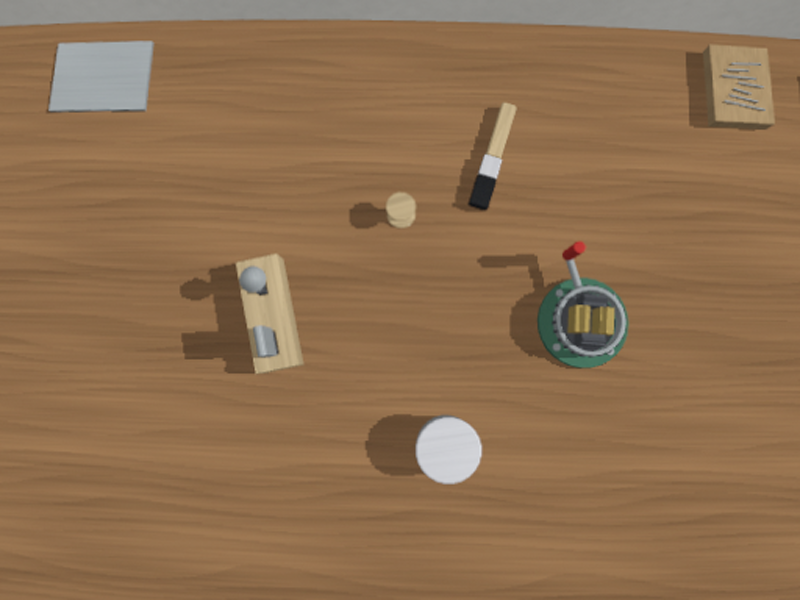

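The scene view shows the flat stake at (490,190), the dome at (540,230), the chuck at (192,375) and the red grip at (240,418). In the top view they are at (264,340), (253,280), (583,322) and (574,250). Next I'll zoom in on the rack and chuck.

```bash
python3 - <<'E'
from rig import eyes
import cv2,numpy as np
t=eyes.read_camera("top");s=eyes.read_camera("scene")
np.save("t.npy",t);np.save("s.npy",s)
def c(im,x,y,k=5,w=80,h=60):
    o=cv2.resize(im[y:y+h,x:x+w],(400,300),interpolation=cv2.INTER_CUBIC)
    for i in range(0,w,10):cv2.line(o,(i*5,0),(i*5,5 if i%20 else 10),(255,255,255),1)
    for i in range(0,h,10):cv2.line(o,(0,i*5),(5 if i%20 else 10,i*5),(255,255,255),1)
    return o
cv2.imwrite("pics/crop.png",np.vstack([np.hstack([c(t,140,160,),c(t,335,150)]),np.hstack([c(s,285,105,),c(s,90,210)])]))
# top row origins (140,160),(335,150); hmm rack 85 high -> see
E
```

```text
(no output)
```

View pics/crop.png

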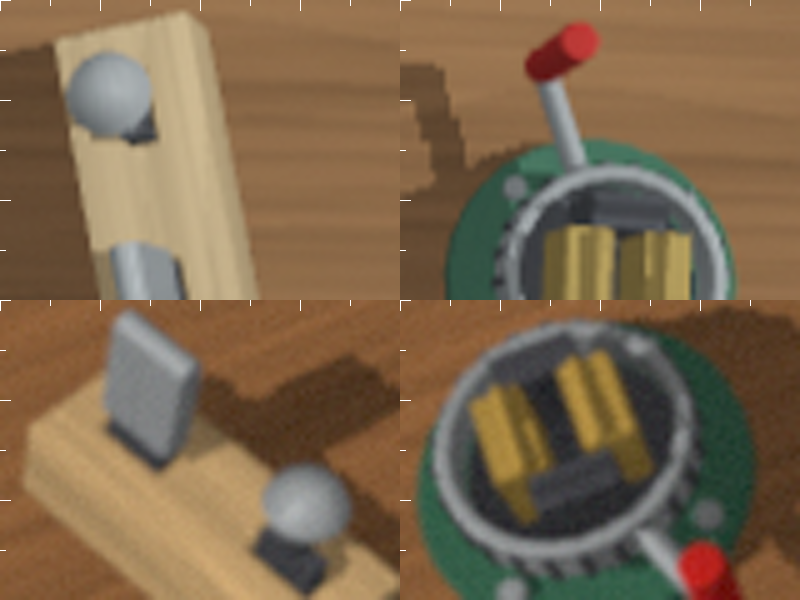

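```bash
cat > h.py <<'E'
from rig import robot, fingers, planner, eyes, order, sensors
import cv2,numpy as np
from scipy.spatial.transform import Rotation as R
from scipy.optimize import least_squares
def proj(n,P):
    c=eyes.get_calibration(n); q=c["orientation"]
    M=R.from_quat(np.r_[q[1:],q[0]]).as_matrix()
    p=(np.atleast_2d(P)-c["xyz"])@M*[1,-1,-1]
    K=np.array([[c["fx"],0,c["cx"]],[0,c["fy"],c["cy"]],[0,0,1]])
    return cv2.projectPoints(p,np.zeros(3),np.zeros(3),K,c["dist_coeffs"])[0][:,0]
def place(v,L): # v=x,y,yaw
    return np.atleast_2d(L)@R.from_euler("z",v[2]).as_matrix().T+[v[0],v[1],0]
def fit(obs,v0):
    f=lambda v:np.concatenate([(proj(n,place(v,L))[0]-px) for n,L,px in obs])
    r=least_squares(f,v0,loss="soft_l1"); return r.x,r.fun.reshape(-1,2).round(1)
def circ(r,z,n=60):
    a=np.linspace(0,2*np.pi,n); return np.c_[r*np.cos(a),r*np.sin(a),z+0*a]
def rect(x,y,z,cx=0,cy=0):
    return np.array([[a*x/2+cx,b*y/2+cy,z] for a,b in((1,1),(1,-1),(-1,-1),(-1,1),(1,1))])
def overlay(im,n,items,box,k,col=(255,0,255)):
    x,y,w,h=box; o=cv2.resize(im[y:y+h,x:x+w],None,fx=k,fy=k,interpolation=cv2.INTER_CUBIC)
    for v,L in items:
        p=(proj(n,place(v,L))-[x,y]+.5)*k-.5
        cv2.polylines(o,[np.round(p).astype(int)],False,col,1)
    return o
E
cat > m.py <<'E'
from h import *
t=np.load("t.npy");s=np.load("s.npy")
# rack : keypoints (yaw guess: x axis along image-vertical)
z=.04
def rackobs(sg): # flat at sg*40
    a,b=.075*sg,.028*sg
    return [("top",[-a,b,z],(151,168.4)),("top",[-a,-b,z],(176.6,162.4)),("top",[a,b,0.04],(163.8,238.7)),
     ("scene",[a,b,z],(290.4,130.6)),("scene",[-a,b,z],(343.7,178.6)),("scene",[-a,-b,z],(363.5,160.6))]
for sg in(1,-1):
  for y0 in(0,1.5,3,-1.5):
    v,r=fit(rackobs(sg),[.45,.2,y0]); 
    if abs(r).max()<6:print("rack",sg,v,r.tolist()); rack=v;S=sg
ch=[("top",[0.0920*np.cos(.5),.092*np.sin(.5),.084],(370.8,158.2)),("scene",[0.0920*np.cos(.5),.092*np.sin(.5),.084],(150.6,263))]
# chuck centre from sleeve ring z=.042: top full view ring centre, scene ring centre
ch+=[("top",[0,0,.042],(591*.64,321*.64)),("scene",[0,0,.042],(90+(565-400)/5,210+(440-300)/5))]
ck,r=fit(ch,[.5,-.15,-.3]);print("chuck",ck,r.tolist())
np.savez("v.npz",rack=rack,S=S,ck=ck)
ri=[(rack,rect(.15,.056,.04)),(rack,rect(.031,.013,.04,S*.04)),(rack,rect(.036,.012,.102,S*.04)),(rack,rect(.031,.013,.04,-S*.04))]
ci=[(ck,circ(.062,0.005)),(ck,circ(.046,.042)),(ck,rect(.034,.018,.06,0,.0165)),(ck,rect(.034,.018,.06,0,-.0165)),(ck,rect(.036,.015,.02)),(ck,circ(.008,.084)+[.092*np.cos(.5),.092*np.sin(.5),0])]
cv2.imwrite("pics/ov1.png",np.vstack([np.hstack([overlay(t,"top",ri,(140,155,80,90),4),overlay(t,"top",ci,(335,145,80,100),4)[:360]]),
 np.hstack([overlay(s,"scene",ri,(285,105,80,80),4)[:240],overlay(s,"scene",ci,(90,210,80,72),4)[:240]])]))
E
python3 m.py
```

```text
Traceback (most recent call last):
  File "m.py", line 11, in <module>
    v,r=fit(rackobs(sg),[.45,.2,y0]);
        ~~~^^^^^^^^^^^^^^^^^^^^^^^^^
  File "h.py", line 15, in fit
    r=least_squares(f,v0,loss="soft_l1"); return r.x,r.fun.reshape(-1,2).round(1)
  File "h.py", line 14, in <lambda>
    f=lambda v:np.concatenate([(proj(n,place(v,L))[0]-px) for n,L,px in obs])
                                ~~~~^^^^^^^^^^^^^^
  File "h.py", line 6, in proj
    c=eyes.get_calibration(n); q=c["orientation"]
ValueError: time passes only in moves, steps and waits
```

```bash
sed -i 's/^def proj/CAL={n:eyes.get_calibration(n) for n in("top","scene")}\ndef proj/; s/c=eyes.get_calibration(n); q/c=CAL[n]; q/' h.py
sed -i 's/("top",\[-a,b,z\],(151/("top",[-a,-b,z],(151/; s/("top",\[-a,-b,z\],(176/("top",[-a,b,z],(176/; s/("top",\[a,b,0.04\]/("top",[a,-b,0.04]/' m.py; python3 m.py
```

```text
rack 1 [ 0.54590322  0.21475251 -2.90795012] [[0.6, -0.3], [1.2, 0.0], [0.5, 0.7], [-0.2, -0.6], [1.9, -1.5], [1.4, 0.5]]
rack 1 [0.54590322 0.21475251 3.37523516] [[0.6, -0.3], [1.2, 0.0], [0.5, 0.7], [-0.2, -0.6], [1.9, -1.5], [1.4, 0.5]]
rack 1 [0.54590322 0.21475251 3.37523521] [[0.6, -0.3], [1.2, 0.0], [0.5, 0.7], [-0.2, -0.6], [1.9, -1.5], [1.4, 0.5]]
rack 1 [ 0.54590322  0.21475251 -2.90795018] [[0.6, -0.3], [1.2, 0.0], [0.5, 0.7], [-0.2, -0.6], [1.9, -1.5], [1.4, 0.5]]
rack -1 [0.54590322 0.21475251 0.23364255] [[0.6, -0.3], [1.2, 0.0], [0.5, 0.7], [-0.2, -0.6], [1.9, -1.5], [1.4, 0.5]]
rack -1 [0.54590322 0.21475251 0.23364254] [[0.6, -0.3], [1.2, 0.0], [0.5, 0.7], [-0.2, -0.6], [1.9, -1.5], [1.4, 0.5]]
rack -1 [0.54590322 0.21475251 6.51682786] [[0.6, -0.3], [1.2, 0.0], [0.5, 0.7], [-0.2, -0.6], [1.9, -1.5], [1.4, 0.5]]
rack -1 [0.54590322 0.21475251 0.23364255] [[0.6, -0.3], [1.2, 0.0], [0.5, 0.7], [-0.2, -0.6], [1.9, -1.5], [1.4, 0.5]]
chuck [ 0.54759782 -0.20856461 -0.20146101] [[0.2, -0.8], [0.0, -0.5], [0.1, -0.9], [-0.3, -1.3]]
```

View pics/ov1.png

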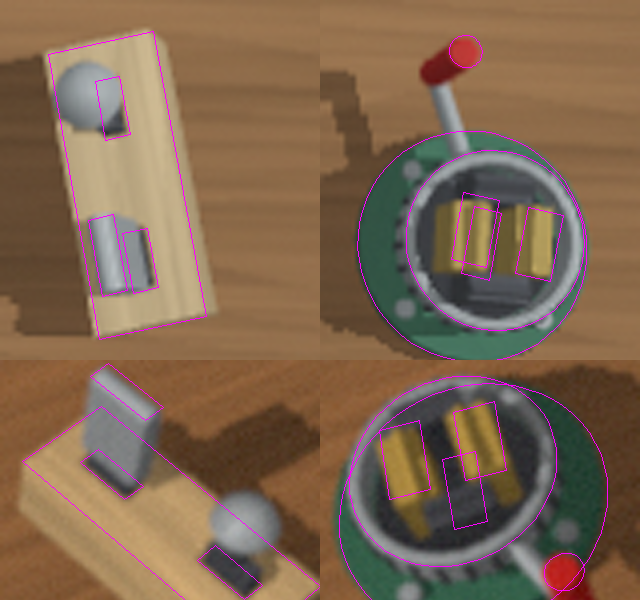

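The rack fit is right. The chuck's position is good, but its jaws aren't 0.5 rad from the handle, so the sleeve isn't at 0. I'll fit the jaw yaw separately.

```bash
cat > m2.py <<'E'
from h import *
t=np.load("t.npy");s=np.load("s.npy");d=np.load("v.npz");ck=d["ck"]
hd=ck[2]+.5
# brass mask (bright, yellow) of top faces
best={}
for n,im in(("top",t),("scene",s)):
    g=cv2.GaussianBlur(im.astype(np.float32),(0,0),.7)
    sat=g[:,:,2]-g[:,:,0]  # R-B
    gx=cv2.Sobel(sat,cv2.CV_32F,1,0);gy=cv2.Sobel(sat,cv2.CV_32F,0,1)
    for side in(1,-1):
      res=[]
      for psi in np.arange(-.25,.2,.01):
        for off in np.arange(.018,.031,.0005):
          L=np.c_[np.linspace(-.015,.015,25),np.full(25,side*off),np.full(25,.06)]
          e=proj(n,place([ck[0],ck[1],psi],L)).astype(np.float32)
          dv=e[-1]-e[0];nn=np.array([-dv[1],dv[0]])/np.linalg.norm(dv)
          G=cv2.remap(gx,e[None,:,0],e[None,:,1],1)*nn[0]+cv2.remap(gy,e[None,:,0],e[None,:,1],1)*nn[1]
          res.append((abs(G.mean()),round(psi,2),round(off,4)))
      print(n,side,sorted(res)[::-1][:6:2])
print("handle dir",hd)
def items(psi):
    th=.5+psi-hd;y=.0165-.0035*th;v=(ck[0],ck[1],psi)
    return [(v,rect(.034,.018,.06,0,y)),(v,rect(.034,.018,.06,0,-y)),(v,circ(.046,.042))]
B=(350,175,55,55);C=(92,212,55,55)
cv2.imwrite("pics/ov2.png",np.vstack([np.hstack([overlay(im,n,items(p),b,5.4) for p in(0,-.06)]) for n,im,b in(("top",t,B),("scene",s,C))]))
E
python3 m2.py
```

```text
top 1 [(np.float32(89.45236), np.float64(-0.03), np.float64(0.027)), (np.float32(89.168076), np.float64(-0.08), np.float64(0.0275)), (np.float32(88.96986), np.float64(-0.06), np.float64(0.0275))]
top -1 [(np.float32(276.6298), np.float64(-0.09), np.float64(0.0225)), (np.float32(276.11954), np.float64(-0.1), np.float64(0.0225)), (np.float32(275.72873), np.float64(-0.08), np.float64(0.0225))]
scene 1 [(np.float32(241.36807), np.float64(-0.04), np.float64(0.025)), (np.float32(240.997), np.float64(-0.02), np.float64(0.025)), (np.float32(240.29144), np.float64(-0.06), np.float64(0.025))]
scene -1 [(np.float32(255.48033), np.float64(-0.05), np.float64(0.0265)), (np.float32(255.22942), np.float64(-0.04), np.float64(0.0265)), (np.float32(254.83336), np.float64(-0.06), np.float64(0.026))]
handle dir 0.2985389919461305
```

View pics/ov2.png

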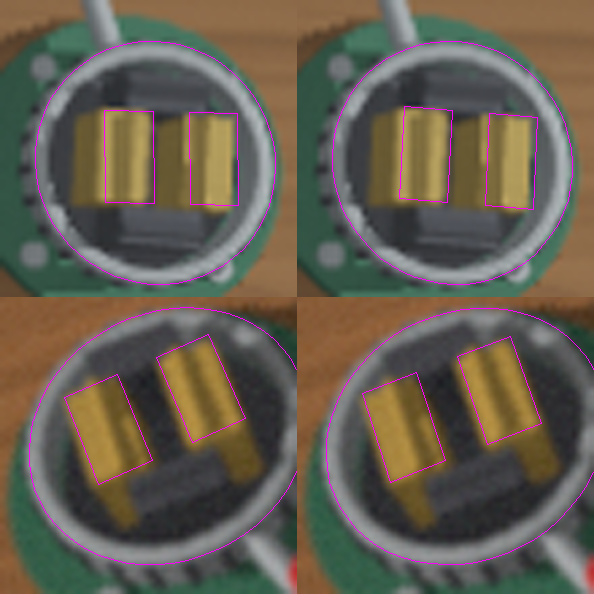

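Chuck yaw is about -0.05 rad and the sleeve is near 0.15 rad, which leaves a gap of about 14 mm. That's wide enough to insert without opening it. Picking the stake now.

```bash
cat >> h.py <<'E'
def Q(psi): return np.array([0,-np.sin(psi/2),np.cos(psi/2),0])
RACK=np.load("v.npz")["rack"]; CK=np.array([.5476,-.208,-.05])
ST=place(RACK,[-.04,0,0])[0]
def best(p,psi):
    q=sensors.read_qpos(); o=[]
    for a in(psi,psi+np.pi,psi-np.pi):
        j=planner.inverse_kinematics(p,Q(a))
        if j is not None:o.append((np.abs(np.array(j)-q).max(),a))
    return min(o)[1]
E
python3 - <<'E'
from h import *
p=np.r_[ST[:2],.16]; a=best(p,RACK[2]); print(ST,a,planner.inverse_kinematics(p,Q(a)),planner.inverse_kinematics([*CK[:2],.19],Q(a-RACK[2]+CK[2])))
fingers.gripper_to(.05,20)
robot.movep(p,Q(a))
robot.move_l([*ST[:2],.075],feed=.1)
print(sensors.read_force())
fingers.gripper_to(0,25)
print(sensors.read_force(),sensors.read_gripper_width(),sensors.read_grip_force())
robot.move_l([*ST[:2],.185],feed=.1)
print(sensors.read_force(),sensors.read_gripper_width(),sensors.read_time())
robot.movep([*CK[:2],.187],Q(a-RACK[2]+CK[2])); robot.dwell(.3)
print(sensors.read_time(),sensors.read_ee_pos(),sensors.read_force(),sensors.read_moment())
t=eyes.read_camera("top");s=eyes.read_camera("scene");np.save("t2.npy",t);np.save("s2.npy",s)
cv2.imwrite("pics/hold.png",np.hstack([cv2.resize(t[140:260,330:430],(400,480)),cv2.resize(s[160:280,80:180],(400,480))]))
E
```

```text
[0.50699004 0.20549161 0.        ] 0.23364255369677114 [ 3.64058128e-01  3.06023868e-01  1.69423341e+00 -4.44089210e-16
  1.14133538e+00 -1.44038075e+00] [-3.82640025e-01  3.43848682e-01  1.55806172e+00 -4.44089210e-16
  1.23968226e+00 -1.90343635e+00]
[-0.5367644  -0.44498125 -0.00968899]
[0.00852142 0.89801629 0.73883783] 0.011971863002062681 24.989770632237196
[-0.40115864  0.00816262 -2.34567615] 0.01195287655060159 5.5167
7.35 [ 0.54782278 -0.20728551  0.1870554 ] [-0.42971162  0.2211935  -1.40885534] [0.0044852  0.01114243 0.01361188]
```

View pics/hold.png

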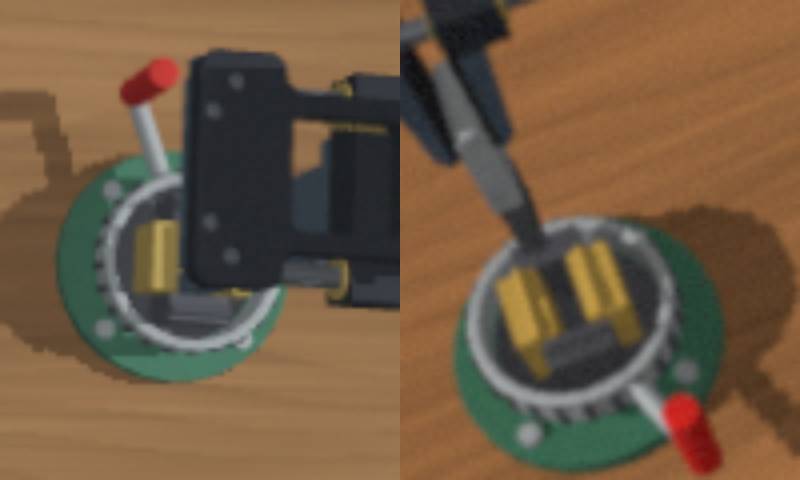

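The stake is held vertical above the chuck, with its tip at (533,248) in the right-hand crop, over the slot. Lowering it with force checks.

```bash
python3 - <<'E'
from h import *
f0=sensors.read_force()
robot.move_l([*CK[:2],.13],feed=.1)
z=.13
while z>.0845:
    z-=.0035
    robot.move_l([*CK[:2],z],feed=.04)
    f=sensors.read_force()-f0; print(round(z,4),sensors.read_ee_pos().round(4),f.round(1),sensors.read_moment().round(2))
    if np.abs(f).max()>8: break
print(sensors.read_time())
s=eyes.read_camera("scene");t=eyes.read_camera("top")
cv2.imwrite("pics/low.png",np.hstack([cv2.resize(t[140:260,330:430],(400,480)),cv2.resize(s[160:280,80:180],(400,480))]))
E
```

```text
0.1265 [ 0.5477 -0.208   0.1268] [-1.5  0.8  0.5] [0.04 0.04 0.06]
0.123 [ 0.5475 -0.2081  0.1228] [-1.3 -1.8  0.2] [-0.04  0.05  0.01]
0.1195 [ 0.5474 -0.208   0.1192] [-1.3 -1.  -0.9] [-0.13  0.06 -0.09]
0.116 [ 0.5474 -0.208   0.1157] [-1.  -0.9 -0.1] [-0.05  0.08  0.02]
0.1125 [ 0.5474 -0.208   0.1122] [-0.7 -0.6 -0.4] [-0.09  0.03  0.05]
0.109 [ 0.5474 -0.208   0.1087] [-1.5 -0.9  0.6] [-0.14  0.01 -0.04]
0.1055 [ 0.5474 -0.208   0.1052] [-1.6 -0.8 -0.1] [-0.1   0.02 -0.01]
0.102 [ 0.5474 -0.208   0.1017] [-1.6 -1.3 -0. ] [-0.13  0.01 -0.01]
0.0985 [ 0.5474 -0.208   0.0982] [-0.7 -1.2  0.5] [-0.14  0.03  0.03]
0.095 [ 0.5474 -0.2079  0.0947] [-0.6 -0.9 -0.3] [-0.09  0.03  0.01]
0.0915 [ 0.5474 -0.2079  0.0912] [-1.6 -0.9  0.2] [-0.16  0.03 -0.03]
0.088 [ 0.5474 -0.208   0.0877] [-1.  -1.6 -0.3] [-0.13  0.06  0.  ]
0.0845 [ 0.5485 -0.2082  0.0866] [-3.1  0.2 10.2] [ 0.16  0.32 -0.07]
11.4167
```

View pics/low.png

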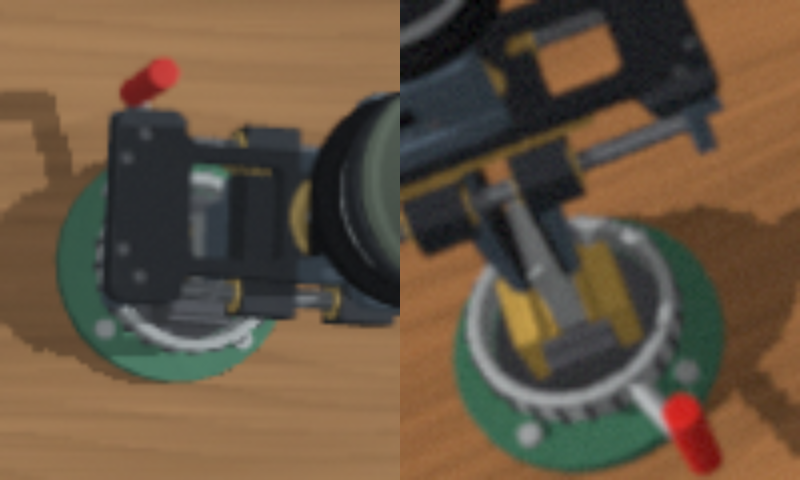

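It reached the floor at the expected height (TCP 0.0867 m, 10 N contact). Now I release it, then straddle the handle and swing it.

```bash
cat > swing.py <<'E'
from h import *
robot.move_l([*CK[:2],.087],feed=.05)
fingers.gripper_to(.035,10)
robot.move_l([*CK[:2],.215],feed=.12)
al=.2985
H=lambda a,z,r=.092:[CK[0]+r*np.cos(a),CK[1]+r*np.sin(a),z]
a0=best(H(al,.2),al)-al; print("off",a0)
robot.movep(H(al,.2),Q(al+a0))
robot.move_l(H(al,.06),feed=.12); robot.dwell(.2)
f0=sensors.read_force();print("down",f0.round(1),sensors.read_time())
a=al
def ft():
    f=np.mean([sensors.read_force()-f0 for _ in range(3)],0); return f,f@[np.sin(a),-np.cos(a),0]
# tangential clockwise dir = (sin a,-cos a); force on tool opposes -> negative
while a>al-1.1:
    a-=.08 if a>al-.4 else .02
    robot.move_l(H(a,.06),Q(a+a0),feed=.08)
    f,T=ft(); print(round(al-a,3),f.round(1),round(T,1),flush=True)
    if T<-12.5 or np.abs(f).max()>25: break
robot.dwell(.3);print("hold",ft(),sensors.read_time(),sensors.read_ee_pos(),a)
t=eyes.read_camera("top");s=eyes.read_camera("scene")
cv2.imwrite("pics/swung.png",np.hstack([cv2.resize(t[140:260,330:430],(400,480)),cv2.resize(s[160:280,80:180],(400,480))]))
E
python3 swing.py
```

```text
off 0.0
down [ 0.2 -0.5  0.6] 15.5083
0.08 [-0.9  0.2 -0.7] -0.4
0.16 [-0.5  0.1 -0.9] -0.2
0.24 [ 0.1  0.6 -0.8] -0.6
0.32 [-0.8  1.4  0.2] -1.3
0.4 [-0.4  0.  -0.8] 0.0
0.42 [-0.2  2.9 -0.7] -2.8
0.44 [-0.3  2.1 -0.7] -2.0
0.46 [-0.3  1.9 -1.6] -1.8
0.48 [ 0.2  1.4 -0.5] -1.5
0.5 [ 0.1  2.1 -0.9] -2.1
0.52 [0.4 1.  0.1] -1.1
0.54 [ 1.1  1.7 -0.7] -1.9
0.56 [ 0.4  2.  -1.1] -2.1
0.58 [ 0.7  1.4 -0.9] -1.6
0.6 [ 1.4  2.1 -0.5] -2.4
0.62 [ 1.9  1.5 -1.2] -2.1
0.64 [ 1.2  1.9 -1.2] -2.2
0.66 [ 2.3  2.4 -1.5] -3.0
0.68 [ 1.9  1.1 -1.1] -1.7
0.7 [ 2.4  2.3 -1.1] -3.1
0.72 [ 2.6  1.9 -0.5] -2.8
0.74 [ 2.8  2.8 -0.7] -3.7
0.76 [ 2.   2.8 -0. ] -3.4
0.78 [ 2.1  3.5 -0.9] -4.0
0.8 [ 3.1  3.7 -0.7] -4.7
0.82 [ 4.7  3.4 -1.7] -5.3
0.84 [ 4.6  4.7 -0.3] -6.4
0.86 [ 4.3  5.2 -0.3] -6.7
0.88 [ 4.3  5.3 -1.4] -6.7
0.9 [ 5.2  4.6 -1.2] -6.7
0.92 [ 4.9  5.4 -1.9] -7.2
0.94 [ 6.9  6.  -1. ] -8.9
0.96 [ 5.6  6.  -1.5] -8.1
0.98 [ 6.7  5.7 -1.4] -8.7
1.0 [ 5.7  7.2 -1.6] -9.1
1.02 [ 7.2  7.2 -1.5] -10.2
1.04 [ 6.7  6.7 -2.1] -9.5
1.06 [ 7.5  6.5 -2.5] -9.9
1.08 [ 7.3  6.8 -2.2] -10.0
1.1 [ 8.6  7.9 -1.9] -11.7
hold (array([ 8.80684525,  7.40926357, -2.65668281]), np.float64(-11.480945872639985)) 25.8083 [ 0.61369609 -0.27225804  0.06002832] -0.8015000000000004
```

View pics/swung.png

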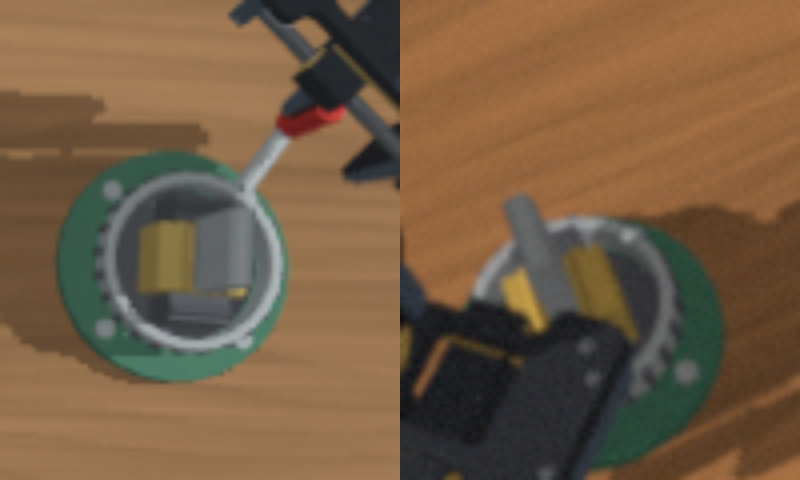

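The stake stands between the jaws, with the handle at about (315,120) in the left crop, pressed at about 11.5 N. I'll press slightly further, back off to the middle of the slack and lift clear.

```bash
cat > off.py <<'E'
from h import *
H=lambda a,z,r=.092:[CK[0]+r*np.cos(a),CK[1]+r*np.sin(a),z]
a=-.8415; robot.move_l(H(a,.06),Q(a),feed=.04); robot.dwell(.3); print(sensors.read_force())
a+=.1; robot.move_l(H(a,.06),Q(a),feed=.04); robot.dwell(.3); print(sensors.read_force())
robot.move_l(H(a,.2),feed=.12)
j=sensors.read_qpos(); j[0]+=1.0; robot.move_j(j); robot.dwell(.3)
print(sensors.read_time(),sensors.read_force())
t=eyes.read_camera("top");s=eyes.read_camera("scene")
cv2.imwrite("pics/end.png",np.vstack([np.hstack([cv2.resize(t[140:240,330:430],(400,400)),cv2.resize(s[180:280,80:180],(400,400))])]))
cv2.imwrite("pics/endall.png",np.vstack([np.hstack([cv2.resize(t,(400,300)),cv2.resize(s,(400,300))])]))
cv2.imwrite("pics/fin.png",np.vstack([cv2.resize(cv2.imread("pics/end.png"),(600,300)),cv2.resize(cv2.imread("pics/endall.png"),(600,225))]))
E
python3 off.py
```

```text
[ 8.90709443  6.70216416 -2.06537055]
[ 6.8913253   6.3613424  -0.97669156]
31.0583 [-0.07599268  0.8378217   0.5082185 ]
```

View pics/fin.png

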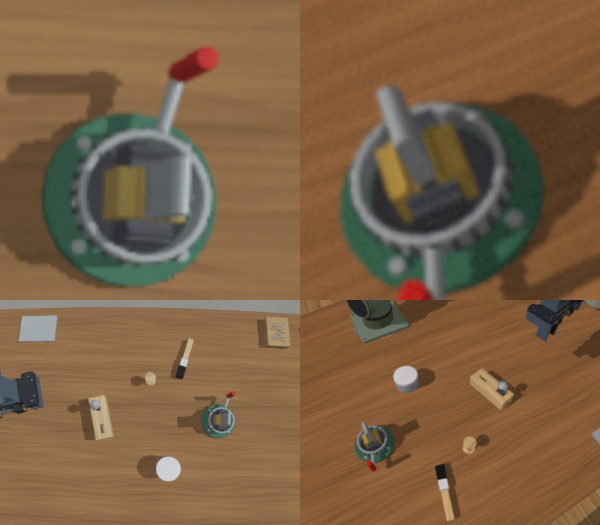

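```bash
python3 - <<'E'
from h import *
t=eyes.read_camera("top");s=eyes.read_camera("scene")
obs=[]
for n,im in(("top",t),("scene",s)):
    b,g,r=[im[:,:,i].astype(int) for i in range(3)]
    m=((r>90)&(g<50)&(b<60)).astype(np.uint8); ys,xs=np.nonzero(m); obs.append((n,np.array([xs.mean(),ys.mean()]))); print(n,len(xs),obs[-1][1])
f=lambda a:np.concatenate([proj(n,[[CK[0]+.092*np.cos(a[0]),CK[1]+.092*np.sin(a[0]),a[1]]])[0]-p for n,p in obs])
r=least_squares(f,[-.3,.06]);print(r.x,r.fun,"theta",.45-r.x[0])
print(sensors.read_gripper_width())
E
```

```text
top 68 [392.01470588 162.32352941]
scene 168 [121.21428571 282.72619048]
[-0.32594561  0.05457671] [ 1.72145357 -0.73773535  1.23635063  0.92102205] theta 0.775945609929783
0.03477359361716915
```

The handle sprang back to about 0.78 rad, because I lifted off while the post was still loaded (about 9 N). I'll press again and release slowly, so it settles with no snap.

```bash
cat > again.py <<'E'
from h import *
H=lambda a,z,r=.092:[CK[0]+r*np.cos(a),CK[1]+r*np.sin(a),z]
a=-.326; robot.movep(H(a,.19),Q(a))
robot.move_l(H(a,.08),feed=.15); print(sensors.read_force().round(1))
robot.move_l(H(a,.06),feed=.08); robot.dwell(.1); f0=sensors.read_force()
def T():return round(float((sensors.read_force()-f0)@[-np.sin(a),np.cos(a),0]),1)
for a in [-.45,-.55,-.65,-.75,-.8,-.85,-.88]:
    robot.move_l(H(a,.06),Q(a),feed=.06); print(round(a,2),T(),end="; ")
    if T()>13.5: break
robot.dwell(.4); print("hold",T(),sensors.read_ee_pos().round(4),sensors.read_time())
while a<-.3:
    a+=.06; robot.move_l(H(a,.06),Q(a),feed=.03); x=T(); print(round(a,2),x,end="; ")
    if x<.8 and a>-.45: break
print(sensors.read_ee_pos().round(4),sensors.read_time())
robot.dwell(.2); print(T())
E
python3 again.py
```

```text
[ 0.1  0.3 -0.7]
-0.45 0.6; -0.55 4.1; -0.65 4.8; -0.75 8.0; -0.8 9.1; -0.85 11.2; -0.88 11.6; hold 12.1 [ 0.6094 -0.2763  0.0602] 37.225
-0.82 9.7; -0.76 8.2; -0.7 7.3; -0.64 6.5; -0.58 6.1; -0.52 3.3; -0.46 -0.2; -0.4 -0.2; [ 0.6321 -0.2441  0.0599] 39.8917
1.2
```

The load fell smoothly to zero before lifting. Now I retract, check and hand in.

```bash
python3 - <<'E'
from h import *
p=sensors.read_ee_pos(); robot.move_l([p[0],p[1],.2],feed=.12)
j=np.array(sensors.read_qpos()); j[0]+=1.0; robot.move_j(j); robot.dwell(.2)
obs=[]
P={}
for n in("top","scene"):
    im=eyes.read_camera(n);P[n]=im
    b,g,r=[im[:,:,i].astype(int) for i in range(3)]
    ys,xs=np.nonzero((r>90)&(g<50)&(b<60)); obs.append((n,np.array([xs.mean(),ys.mean()])))
f=lambda a:np.concatenate([proj(n,[[CK[0]+.092*np.cos(a[0]),CK[1]+.092*np.sin(a[0]),a[1]]])[0]-p for n,p in obs])
r=least_squares(f,[-.3,.06]);print("theta",.45-r.x[0],sensors.read_time(),sensors.read_force())
t,s=P["top"],P["scene"]
cv2.imwrite("pics/fin2.png",np.vstack([np.hstack([cv2.resize(t[140:240,330:430],(400,300)),cv2.resize(s[180:280,80:180],(400,300))]),np.hstack([cv2.resize(t,(400,300)),cv2.resize(s,(400,300))])]))
E
```

```text
theta 0.8094719768081321 44.025 [-0.46133716 -0.12109171 -0.10324718]
```

View pics/fin2.png

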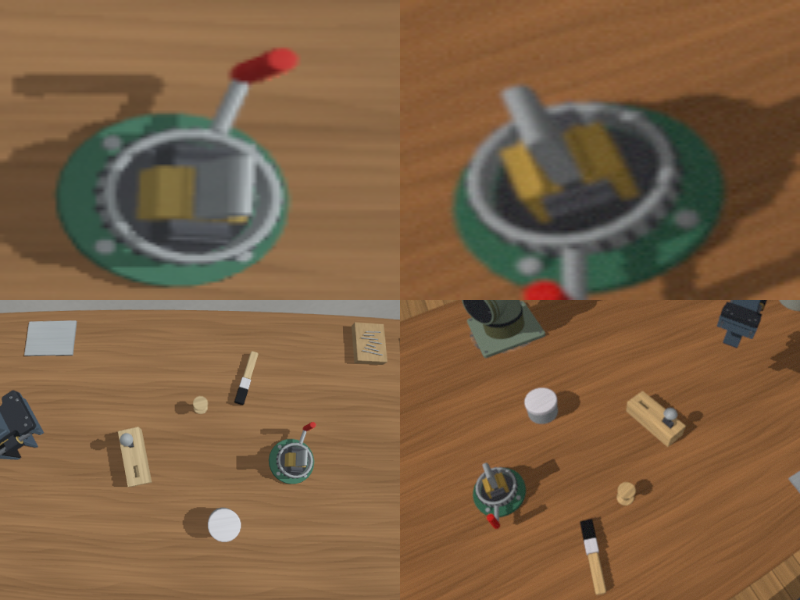

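The stake stands between the closed jaws. The sleeve rests at about 0.81 rad, past first contact at 0.7. The domed stake is still in its slot, the bystanders look unmoved and the arm is clear.

```bash
python3 -c "
from rig import order; print(order.finish_job())"
```

```text
the job is handed in; nothing more can be done
None
```

The job is handed in: the flat stake stands on the slot floor, clamped with about 12 N at the handle; on release the sleeve sprang back and settled at about 0.81 rad (by camera), and nothing else looks moved.

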